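# Centre-punch the orientation mark of a heating-block plate

### The arm

A 6-joint arm with a two-finger parallel gripper is mounted at the origin on the work surface. World frame = base frame: x ahead of the robot, y to its left, z up, the work surface at z = 0. Lengths are in m, angles in rad, forces in N, time in s.
With the tool pointing down it reaches from about 0.25 to 0.8 m from the base axis. Payload 8.5 kg.
Tool frame: the origin (TCP) lies midway between the tips of the shut fingers; the grasp point (between the pads) lies 19 mm behind it; z points along the fingers, x is the direction in which the jaws open and shut, and the axes are right-handed (so a half turn about z gives the same grasp; the last joint's range is limited). The gripper opens to 85 mm and grips with 20 to 120 N. Pads are 22 mm wide; open, the fingers measure 114 mm over their backs; the gripper's body (76 mm by 85 mm) begins 54 mm behind the grasp point. The pads swing forward as they close: fully open they stand 13 mm farther back than shut.
Start: joints at [-1.216, 0.238, -0.013, 1.319, 0, 1.571], TCP at [0.182, -0.492, 0.231] pointing down, gripper open.
Joint ranges: [-2.66, 2.66], [-1.03, 1.9], [-1.14, 1.46], [-1.82, 2.27], [-1.45, 1.34], [-3.14, 3.14]. Speed limits (rad/s): [2.22, 2.22, 2.79, 3.14, 3.14, 3.14].

### API

Orientations are given as [roll, pitch, yaw] about the fixed x, y, z axes, in that order (R = Rz(yaw) Ry(pitch) Rx(roll)).
In Python, from cell import read_state, read_camera, calibration, hand_in gives the robot as it stands.
- The arm moves only by the tool jog_arm, never from a script. Its arguments are lists of equal length, an entry for each row: "delta_pos": the shift along the world's x, y, z in m, a list of three; "dr": the turn, a rotation vector about the world's x, y, z in rad, a list of three; "fingers": the gripper command: -1 is fully open, 1 is shut, values between are in proportion. A call has 1 to 8 rows; each row is the pose to reach, as a shift and turn from the pose measured when the call began; what a row does not reach only later rows make up. A row lasts 1/8 s, in which the tool goes at most 62.5 mm and 10.7 degrees, less where a joint would pass 70% of its speed; a pose out of reach is approached as far as the arm can. A call with a gripper value outside its range is refused whole. The fingers move at their own pace and stop on an object; "newtons" is the grip in N (left out, the last holds). Time passes only in rows, so rows that repeat a pose let the fingers close. It gives the time, the measured TCP pose, the force and the opening at its end, in the units of the state.
- read_state(): the state, without advancing time (a new reading comes with each control period).
- read_camera(name): name is "side" or "top" or "wrist"; returns the picture (480x640x3 uint8, red, green, blue); there is no depth.
- calibration(name): a dict with "mtx" (3x3 intrinsics, pixels), "k1" (the pictures are not rectified: a ray, as slopes to the right and down, at radius r is drawn at 1 + k1 r^2 times it, then the intrinsics apply), "xyz" and "orientation" of the camera in the world; the wrist camera has in their place "tool_from_camera" (4x4, takes a point from camera to tool coordinates, whose origin is the TCP and whose axes are the tool frame's). Camera axes: x right, y up, looking along -z (the intrinsics and any distortion apply to the point x, -y, -z); pixel columns grow to the right and rows downward; lengths in m; the calibration is good to about 2 mm. A picture is of the moment at which its call begins: read the wrist's pose just before it. calibration takes no time and is no camera call.
- hand_in(): hands the job in, once; it reports no verdict.
The state is a dict: "time_s": time; "joints": joint angles; "joint_velocities": joint speeds; "tau": joint torques, N m; "eef_pos": TCP position; "eef_rot": TCP orientation; "ft_force": force on the tool from outside, world axes, zero at the start; "torque": the same for the moment, N m; "grip_width": opening from 0.0 (shut) to 1.0 (fully open).
Only numpy, scipy, OpenCV 4.12 (cv2) and the standard library are available. Lean on these libraries where they do the work, as an engineer would, in place of code of your own. Each camera call takes 0.05 s, during which the arm holds its last target.

### The job

Take the automatic centre punch out of the tool rack, set its nose upright in the recess at the corner of the aluminium plate that has the L-shaped stop, and press straight down gently until the punch trips with a snap, without ramming it on to its hard stop and without tripping it anywhere else. Then put the punch back upright in its own hole of the rack, fully down on its collar, and let go. Leave everything else standing where it is.

Things in the scene. Friction and masses are not known exactly. Their poses are not given: they have to be found in the camera images.
- punch_grip (a point): Middle of the barrel of the automatic centre punch, on its axis: where to grip. 34 mm above the collar's underside, so 114 mm above the table while it stands in the rack. Barrel 20 mm diameter, free from 6 to 52 mm above the collar's underside, then a flat dark cap 21 mm diameter up to 58 mm. z points up along the tool.
- punch: The steel punch, about 0.25 kg, upright in any one of the rack's three holes; the only tool there with a straight thick barrel and flat cap. Origin on its axis at the underside of its collar (32 mm diameter, 6 mm thick), which rests on the rack's top. Below: 20 mm diameter for 22 mm, 15 mm diameter from 30 to 41.5 mm (flat end), then the sliding nose.
- punch_tip (a point): End of the sliding nose (last 6 mm are 4.8 mm diameter, round end), at rest 91 mm below punch_grip on the axis. Pushed in, it resists with 2 N rising to about 12 N at 9 mm of travel; there the hammer inside trips and the resistance falls at once to 4 to 6 N. At 11.5 mm the barrel itself meets the plate, which is hard. It springs out when lifted.
- punch_hammer (a point): Hammer inside the punch, unseen: on the axis, at rest 11 mm above punch_grip. When the punch trips it jumps up by some 6 mm (tripped means by more than 4 mm); it goes back by itself when the punch is lifted.
- recess (a point): Centre of the floor of the recess to mark: a round pocket in the plate's top, 9.5 mm wide, 1 mm chamfer, 4 mm deep, near the corner held by the jig's dark L-shaped stop (the other three corners have round posts and a like recess each). z up. Read it before pressing: the plate sinks (see blank). Press on it with no more than 22 N.
- blank: Aluminium plate 110 x 80 x 12 mm with six dark wells in its middle, on a grey fixed jig 150 x 120 mm whose stop and posts stand up to 15 mm above it; origin at the centre of its underside, the recess at x +40, y +27 mm. It rests on a soft worn bed: under about 3 to 4 N it sinks straight down by an amount that differs each time (1 to 8 mm) not known beforehand, then is solid. It stays down.
- spanner: open-ended spanner lying flat on the table; a bystander
- rack: Tool rack, fixed: aluminium plate 60 x 190 mm, its top 80 mm above the table, on two white cheeks. Origin under its centre at table level; x across the row, y along the row of three through holes at y -62, 0, +62 mm: 25 mm wide, 10 mm deep, 2 mm chamfer, open below. The punch stands in one, a scriber and a reamer in the others.
- jar_mid (a point): Bystander, sizes in mm: amber glass screw jar with white lid, 52 dia, 60 tall; point 30 above its underside
- beaker_mid (a point): Bystander, sizes in mm: clear open cup, 70 dia, 85 tall; point half-way up
- tipbox_mid (a point): Bystander, sizes in mm: blue pipette-tip box 120 x 85 x 60; point half-way up
- bottle_mid (a point): Bystander, sizes in mm: white bottle, 68 dia, 160 tall; point half-way up
- spare_mid (a point): Bystander, sizes in mm: small aluminium heating block 60 x 40 x 25 with two wells; point half-way up
- scriber_mid (a point): Bystander, sizes in mm: slim steel scriber standing in the rack: black collar 26 dia, grip 14 dia, reaching 67 above the rack top; point 20 above the rack top
- reamer_mid (a point): Bystander, sizes in mm: hand reamer with a wooden ball on top (32 dia) standing in the rack, reaching 66 above the rack top; point 20 above the rack top
Mind the look-alikes: they are no part of the job. What is shaped like the punch but purple or red is not meant.

How it is judged:
On the way, in this order (a step that is already met when the one before it is completed fails the run):
1. the punch is lifted out of the rack (distance of punch_grip from where it was at the start of the episode above 0.05 m and height (world z) of punch_grip above 0.17 m), for 0.1 s.
2. the punch has tripped (its hammer has jumped by more than 4 mm) with its tip in the right recess, upright within 0.12 rad (z of punch_hammer in the frame of punch_grip above 0.015 m and horizontal distance between punch_tip and recess below 0.004 m and angle between punch_grip's own z axis and vertical below 0.12 rad), for 0.02 s.
At the end, for the whole second after the job is handed in: The punch stands at rest in the hole it came from, collar down (its barrel within 6 mm of where it stood at the start, upright within 0.06 rad), its nose sprung out again, released (distance of punch_grip from where it was at the start of the episode below 0.006 m and angle between punch_grip's own z axis and vertical below 0.06 rad and z of punch_tip in the frame of punch_grip below -0.089 m and not (linear speed of punch above 0.02 m/s)); the robot touches nothing.
It fails at once if the punch is tripped away from the right recess (tip more than 4 mm off to the side) (z of punch_hammer in the frame of punch_grip above 0.015 m and not (horizontal distance between punch_tip and recess below 0.004 m)).
It fails at once if the punch presses on the plate with more than 22 N (contact force between punch and blank above 22 N).
It fails at once if a bystander is moved by more than 30 mm, or a rack neighbour by more than 15 mm (distance of any of jar_mid, beaker_mid, tipbox_mid, bottle_mid, spare_mid, spanner from where it was at the start of the episode above 0.03 m or distance of any of scriber_mid, reamer_mid from where it was at the start of the episode above 0.015 m).
It also fails if it takes over 67 s, if anything falls off the work surface, if the arm or the gripper's body presses on something with over 40 N, if the wrist force passes 120 N, or if a joint passes its speed limit or range.

## Working session

There is one attempt and no reset: what is moved stays moved. The work goes in short steps, Python scripts to look and compute and a tool call to move; the robot and the scene stay as the last step left them, time stands still between calls to the robot, and variables do not carry over. Pictures are saved under pics/ and viewed, and the job is handed in when it is done.

Besides the shell and the picture viewer there is one more tool, called after "Call:" by a JSON object that holds its "op" and its "data", one argument or row to a line. jog_arm: Moves the arm, as the interface text tells. Its arguments: {"type":"object","properties":{"delta_pos":{"type":"array","items":{"type":"array","items":{"type":"number"}}},"dr":{"type":"array","items":{"type":"array","items":{"type":"number"}}},"fingers":{"type":"array","items":{"type":"number"}},"newtons":{"type":"number"}},"required":["delta_pos","dr","fingers"]}

```bash
ls; mkdir -p pics; cat > h.py <<'E'
import numpy as np,cv2
from scipy.spatial.transform import Rotation as R
from cell import read_state,read_camera,calibration
def save(n,img,crop=None,s=1):
    if crop: x0,y0,x1,y1=crop; img=img[y0:y1,x0:x1]
    if s!=1: img=cv2.resize(img,None,fx=s,fy=s,interpolation=cv2.INTER_CUBIC)
    cv2.imwrite('pics/'+n+'.png',img[:,:,::-1])
E
python3 - <<'E'
from h import *
print(read_state())
for n in ['side','top','wrist']:
    print(n,calibration(n)); im=read_camera(n); np.save('pics/'+n+'0.npy',im); save(n+'0',im)
E
```

```text
pics
{'time_s': 0.0, 'joints': array([-1.21598990e+00,  2.38770974e-01, -1.42473015e-02,  1.31919988e+00,
       -5.12955829e-05,  1.57081132e+00]), 'joint_velocities': array([-0.00136759, -0.00050602, -0.0003762 ,  0.00093765,  0.00040214,
        0.00064211]), 'tau': array([-5.35348991e-04, -5.38787913e+01,  3.46435332e+01,  1.83646224e-02,
        2.31542469e-05, -3.22504468e-05]), 'eef_pos': array([ 0.18223154, -0.49191827,  0.23068548]), 'eef_rot': array([ 3.14154134e+00,  1.42183166e-03, -1.21600489e+00]), 'ft_force': array([ 0.50712203, -0.38920062,  0.36948915]), 'torque': array([ 0.00248852, -0.00647399,  0.04466448]), 'grip_width': 0.9991144384669652}
side {'mtx': array([[442.89166474,   0.        , 324.3344903 ],
       [  0.        , 442.89166474, 234.14546088],
       [  0.        ,   0.        ,   1.        ]]), 'k1': -0.08765349945150032, 'xyz': array([0.34942641, 0.65316005, 0.60037132]), 'orientation': array([ 0.95844966,  0.00838142, -2.87880551])}
top {'mtx': array([[451.98134423,   0.        , 325.72682412],
       [  0.        , 451.98134423, 246.78451465],
       [  0.        ,   0.        ,   1.        ]]), 'k1': -0.09432553979887659, 'xyz': array([ 0.48497324, -0.03757826,  1.20258644]), 'orientation': array([ 0.05274244,  0.00205361, -1.59422234])}
wrist {'mtx': array([[377.94291198,   0.        , 327.47395056],
       [  0.        , 377.94291198, 246.18627006],
       [  0.        ,   0.        ,   1.        ]]), 'k1': -0.03785569498347205, 'tool_from_camera': array([[ 9.99999837e-01,  1.62830769e-04,  5.47739733e-04,
         3.70874488e-04],
       [ 3.12257929e-04, -9.58483215e-01, -2.85148785e-01,
        -7.23505449e-02],
       [ 4.78568344e-04,  2.85148909e-01, -9.58483109e-01,
        -1.42966943e-01],
       [ 0.00000000e+00,  0.00000000e+00,  0.00000000e+00,
         1.00000000e+00]])}
```

View pics/top0.png

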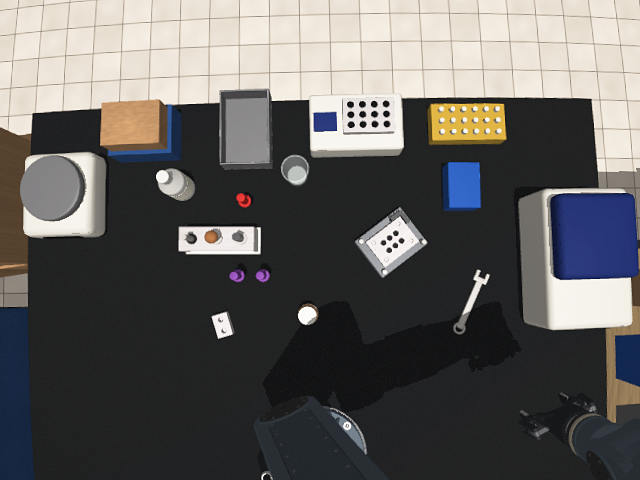

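View pics/side0.png

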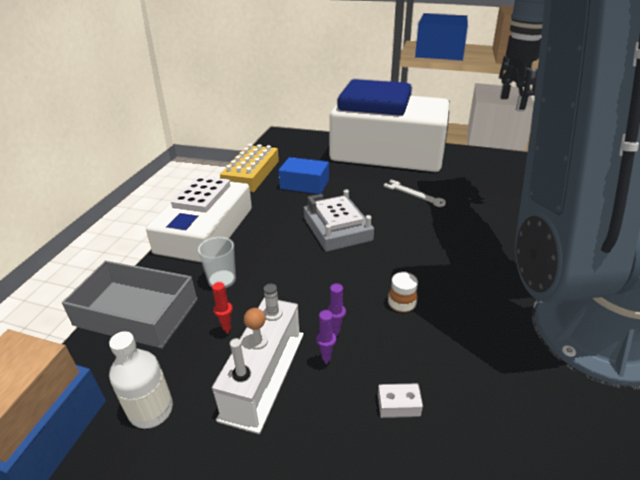

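View pics/wrist0.png

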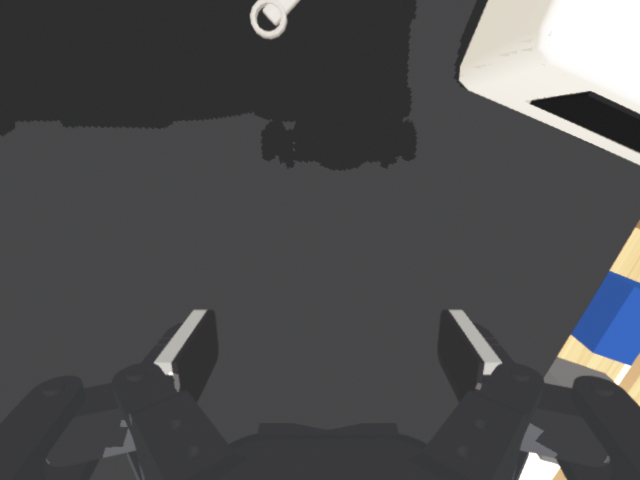

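The rack holds three tools: a scriber with a black collar (top 191,238; side 238,358), a reamer with a wooden ball (top 211,237), and a straight thick barrel with a flat dark cap (top 238,238; side 271,300). The last one fits the punch. The red and purple pieces stand outside the rack and are decoys. I'll enlarge the crops to confirm.

```bash
python3 - <<'E'
from h import *
s=np.load('pics/side0.npy');t=np.load('pics/top0.npy')
a=cv2.resize(s[270:440,205:345],(560,680-80)); 
save('sideR',s,(210,275,310,435),3.7)
save('topR',t,(170,215,270,265),8)
save('topJ',t,(345,195,435,285),6.6)
save('sideJ',s,(295,180,385,255),8)
E
```

```text
(no output)
```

View pics/sideR.png

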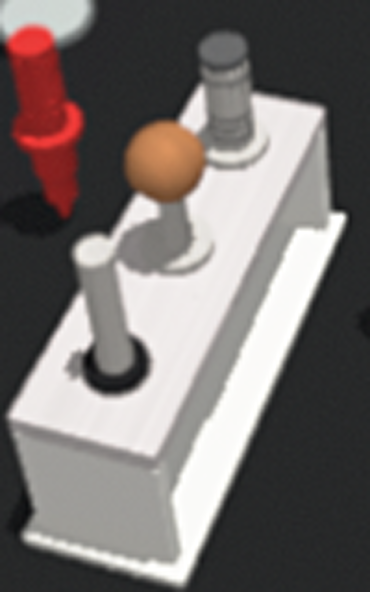

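View pics/topR.png

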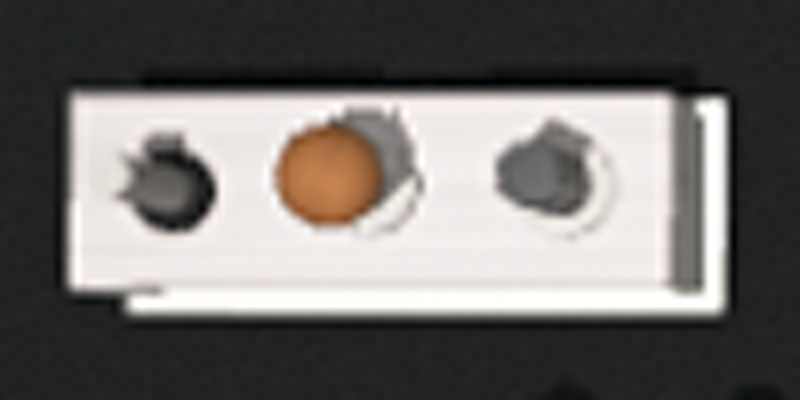

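View pics/topJ.png

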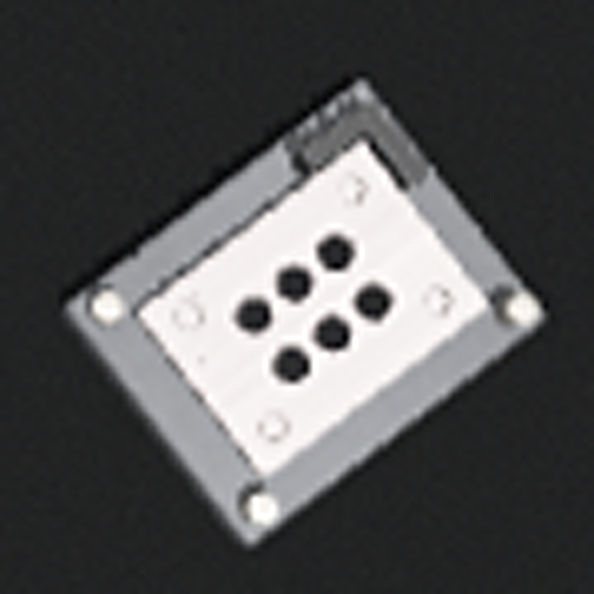

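View pics/sideJ.png

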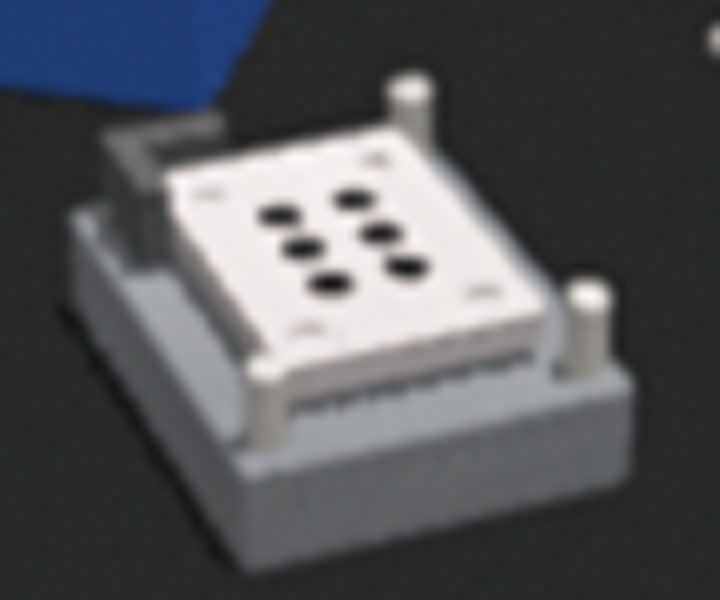

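The crops confirm it. The straight barrel with the flat dark cap is the punch, at top ≈(236,237) and side ≈(270,288). The recess beside the dark L stop is at top ≈(399,224) and side ≈(321,204).

```bash
cat >> h.py <<'E'
from scipy.optimize import least_squares
CV=np.diag([1,-1,-1.])
def pose(name,st=None):
    c=calibration(name)
    if name=='wrist':
        T=c['tool_from_camera']; Rt=R.from_euler('xyz',st['eef_rot']).as_matrix()
        return Rt@T[:3,:3], Rt@T[:3,3]+st['eef_pos'], c
    return R.from_euler('xyz',c['orientation']).as_matrix(), c['xyz'], c
def proj(P,ps):
    Rc,t,c=ps; p=(np.atleast_2d(P)-t)@Rc@CV
    s=p[:,:2]/p[:,2:]; s=s*(1+c['k1']*(s**2).sum(1,keepdims=True))
    return s@c['mtx'][:2,:2].T+c['mtx'][:2,2]
def tri(obs):
    f=lambda P:np.concatenate([(proj(P,ps)-uv).ravel() for uv,ps in obs])
    r=least_squares(f,[.5,0,.1]); return r.x,r.fun
def onz(uv,ps,z):
    r=least_squares(lambda q:(proj([q[0],q[1],z],ps)-uv).ravel(),[.5,0]); return r.x
E
python3 - <<'E'
from h import *
T=pose('top');S=pose('side')
u=lambda x,y,s,x0,y0:np.array([(x+.5)/s-.5+x0,(y+.5)/s-.5+y0])
print('cap',tri([(u(528,173,8,170,215),T),(u(223,48,3.7,210,275),S)]), onz(u(528,173,8,170,215),T,.138), onz(u(223,48,3.7,210,275),S,.138))
print('rec',tri([(u(355,191,6.6,345,195),T),(u(210,193,8,295,180),S)]))
for n,a in dict(stop=(355,191),r=(438,300),b=(273,428),l=(188,315)).items(): print(n,onz(u(*a,6.6,345,195),T,.05))
for z in (.0,.08):
  print('rack corners?',z,[onz(u(*a,8,170,215),T,z).round(4).tolist() for a in [(68,92),(68,290),(672,95),(672,288)]])
s=read_state();print(s['time_s'])
E
```

```text
cap (array([0.57042419, 0.17661362, 0.13534577]), array([ 0.17384967,  0.49669085, -0.3447767 , -0.02587039])) [0.57140296 0.17648225] [0.56862067 0.17925287]
rec (array([ 0.60025554, -0.22491341,  0.04865384]), array([ 0.12014625,  0.44065933, -0.42676773, -0.02211787]))
stop [ 0.60126352 -0.22442319]
r [ 0.55805146 -0.25541441]
b [ 0.50992701 -0.18959913]
l [ 0.55448288 -0.15790968]
rack corners? 0.0 [[0.6139, 0.3608], [0.547, 0.3612], [0.6076, 0.1554], [0.5429, 0.1563]]
rack corners? 0.08 [[0.6053, 0.3343], [0.5429, 0.3346], [0.5995, 0.1425], [0.5391, 0.1434]]
0.15
```

The height checks pass: cap at 0.135 m against 0.138 expected, recess at about 0.049 m. Next I'll go over the recess with the wrist camera, with yaw 0 so the jaws open across the rack row.

Call:
{"op": "jog_arm", "data": {
  "delta_pos": [
    [0.418,0.297,0.0],
    [0.418,0.297,0.0],
    [0.418,0.297,0.0],
    [0.418,0.297,0.0],
    [0.418,0.297,0.0],
    [0.418,0.297,0.0],
    [0.418,0.297,0.0],
    [0.418,0.297,0.0]
  ],
  "dr": [
    [0,0,1.216],
    [0,0,1.216],
    [0,0,1.216],
    [0,0,1.216],
    [0,0,1.216],
    [0,0,1.216],
    [0,0,1.216],
    [0,0,1.216]
  ],
  "fingers": [-1,-1,-1,-1,-1,-1,-1,-1]
}}

```text
time_s: 1.15
eef_pos: [0.5913, -0.2009, 0.2306]
eef_rot: [3.141, 0.001, 0.001]
ft_force: [-0.2, -1.0, 0.6]
grip_width: 1.001
```

Call:
{"op": "jog_arm", "data": {
  "delta_pos": [
    [0.009,0.006,-0.02],
    [0.009,0.006,-0.02],
    [0.009,0.006,-0.02]
  ],
  "dr": [
    [0,0,0],
    [0,0,0],
    [0,0,0]
  ],
  "fingers": [-1,-1,-1]
}}

```text
time_s: 1.52
eef_pos: [0.5996, -0.1955, 0.211]
eef_rot: [3.141, 0.002, 0.001]
ft_force: [-0.5, 0.6, 0.7]
grip_width: 0.998
```

```bash
python3 - <<'E'
from h import *
s=read_state();im=read_camera('wrist');np.save('pics/w1.npy',im);np.save('pics/w1s.npy',s,allow_pickle=True)
print(s['eef_pos'],s['eef_rot'],abs(s['joint_velocities']).max(),proj([.6003,-.2249,.049],pose('wrist',s)))
save('w1',im)
E
```

```text
[ 0.59960927 -0.19546326  0.21100492] [3.14142717e+00 1.75927568e-03 8.81830447e-04] 0.01426860944458281 [[328.77407232 258.5621038 ]]
```

View pics/w1.png

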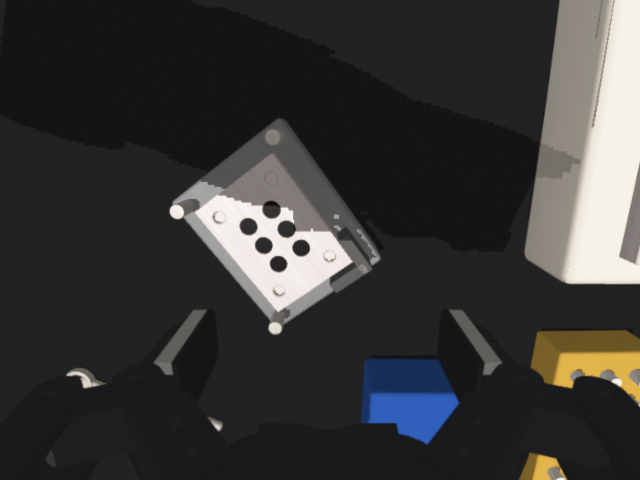

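The recess next to the L stop shows at ≈(330,256), against (329,258.6) predicted. I'll take a second wrist view from another place, on the way to the rack.

Call:
{"op": "jog_arm", "data": {
  "delta_pos": [
    [-0.06,0.05,0],
    [-0.11,0.07,0],
    [-0.11,0.07,0],
    [-0.11,0.07,0],
    [-0.11,0.07,0]
  ],
  "dr": [
    [0,0,0],
    [0,0,0],
    [0,0,0],
    [0,0,0],
    [0,0,0]
  ],
  "fingers": [-1,-1,-1,-1,-1]
}}

```text
time_s: 2.2
eef_pos: [0.4909, -0.1267, 0.2121]
eef_rot: [3.141, -0.001, -0.001]
ft_force: [-0.2, 0.0, -0.2]
grip_width: 0.999
```

```bash
python3 - <<'E'
from h import *
s=read_state();im=read_camera('wrist');np.save('pics/w2.npy',im);np.save('pics/w2s.npy',s,allow_pickle=True)
p=proj([.6003,-.2249,.049],pose('wrist',s))[0]
print(s['eef_pos'],s['eef_rot'],abs(s['joint_velocities']).max(),p)
x,y=int(p[0]),int(p[1]); print(x-50,y-50)
save('w2c',im,(x-100,y-80,x+30,y+40),6)
im1=np.load('pics/w1.npy'); save('w1c',im1,(200,165,370,305),4.4)
E
```

```text
[ 0.49086313 -0.1266901   0.21207338] [ 3.14068842e+00 -9.10156032e-04 -5.93493924e-04] 0.013181658405837184 [447.8324825  329.58338464]
397 279
```

View pics/w2c.png

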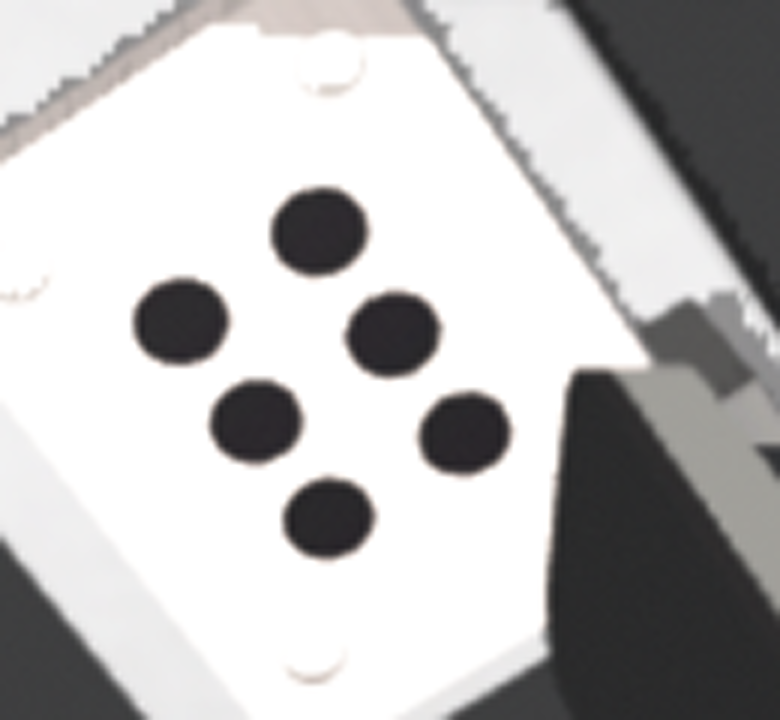

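View pics/w1c.png

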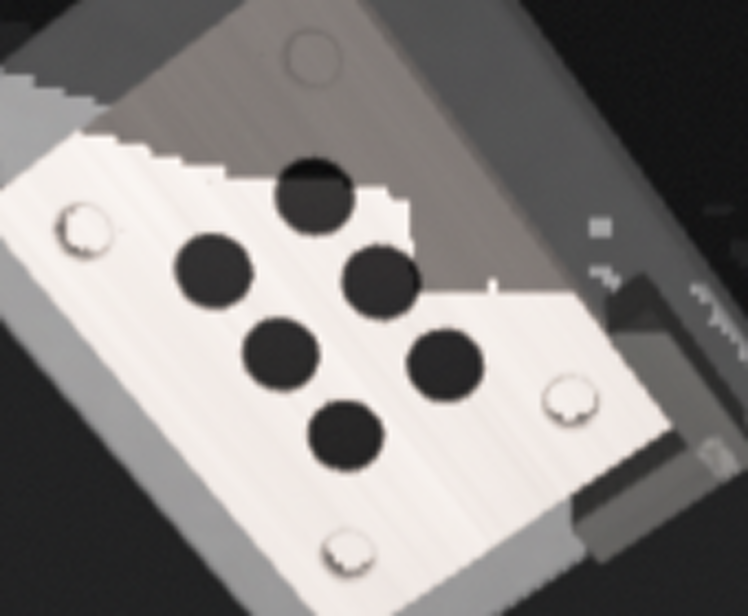

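```bash
cat > fit.py <<'E'
from h import *
ld=lambda n:np.load(f'pics/{n}.npy',allow_pickle=True).item()
W1=pose('wrist',ld('w1s'));W2=pose('wrist',ld('w2s'))
u=lambda a,s,x0,y0:(np.array(a)+.5)/s-.5+np.array([x0,y0])
w1=u([(314,196),(380,282),(445,365),(213,271),(280,354),(345,435)],4.4,200,165)
w2=u([(319,231),(393,334),(464,433),(181,321),(256,421),(328,518)],6,347,249)
r1=u([(571,400),(348,552),(84,230),(313,58)],4.4,200,165)
wl=np.array([(-1,1),(0,1),(1,1),(-1,-1),(0,-1),(1,-1)])
rl=np.array([(40,27),(40,-27),(-40,-27),(-40,27)])/1e3
def w(q,p): 
    c,s=np.cos(q[3]),np.sin(q[3]); M=np.array([[c,-s],[s,c]])
    return np.c_[p@M.T+q[:2],np.full(len(p),q[2])]
def f(q):
    wp=w(q,wl*q[4:6]); rp=w(q,rl)
    return np.concatenate([(proj(wp,W1)-w1).ravel(),(proj(wp,W2)-w2).ravel(),(proj(rp,W1)-r1).ravel()])
r=least_squares(f,[.56,-.2,.05,-.9,.02,.01]); q=r.x
print(q,abs(r.fun).max(),r.fun.round(1)); print('recess',w(q,rl)[0])
E
python3 fit.py
```

```text
[ 0.55543771 -0.20494356  0.05205377 -0.94538257  0.02003047  0.0120149 ] 0.5780845549826381 [ 0.1 -0.1  0.2 -0.2  0.  -0.1  0.1 -0.3  0.1 -0.2  0.  -0.1  0.1 -0.
  0.  -0.1  0.1 -0.1 -0.  -0.1 -0.  -0.1  0.1 -0.1 -0.1  0.4 -0.1  0.6
 -0.1  0.2 -0.4  0.2]
recess [ 0.60074448 -0.22156571  0.05205377]
```

The plate fit is good, with a residual of at most 0.6 px. It puts the recess at (0.6007, −0.2216) and the plate top at 0.052. The fixed cameras differ by about 3 mm in y, so I'll check that with the punch in hand. Now the rack.

Call:
{"op": "jog_arm", "data": {
  "delta_pos": [
    [0.04,0.32,0.01],
    [0.04,0.32,0.01],
    [0.04,0.32,0.01],
    [0.04,0.32,0.01],
    [0.04,0.32,0.01],
    [0.04,0.32,0.01],
    [0.04,0.32,0.01],
    [0.04,0.32,0.01]
  ],
  "dr": [
    [0,0,0],
    [0,0,0],
    [0,0,0],
    [0,0,0],
    [0,0,0],
    [0,0,0],
    [0,0,0],
    [0,0,0]
  ],
  "fingers": [-1,-1,-1,-1,-1,-1,-1,-1]
}}

```text
time_s: 3.25
eef_pos: [0.531, 0.1921, 0.2215]
eef_rot: [3.14, 0.0, -0.002]
ft_force: [-0.1, 0.2, 0.6]
grip_width: 1.0
```

```bash
python3 - <<'E'
from h import *
s=read_state();im=read_camera('wrist');np.save('pics/w3.npy',im);np.save('pics/w3s.npy',s,allow_pickle=True)
print(s['eef_pos'],s['eef_rot'],abs(s['joint_velocities']).max(),proj([.5705,.177,.138],pose('wrist',s)))
save('w3',im)
E
```

```text
[0.53101528 0.19207591 0.22150088] [ 3.14035183e+00  2.79282003e-04 -1.97185279e-03] 0.01077027449204242 [[389.37917309 275.7454701 ]]
```

View pics/w3.png

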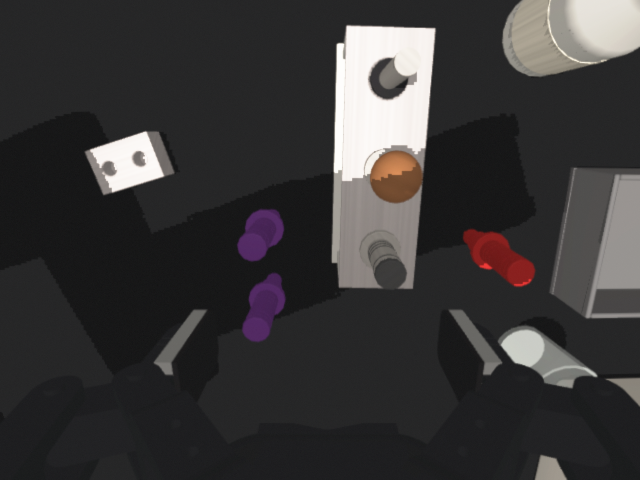

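Call:
{"op": "jog_arm", "data": {
  "delta_pos": [
    [0.06,0,0],
    [0.08,0,0],
    [0.08,0,0],
    [0.08,0,0]
  ],
  "dr": [
    [0,0,0],
    [0,0,0],
    [0,0,0],
    [0,0,0]
  ],
  "fingers": [-1,-1,-1,-1]
}}

```text
time_s: 3.8
eef_pos: [0.6103, 0.191, 0.2218]
eef_rot: [3.14, 0.001, -0.004]
ft_force: [-0.1, 0.0, 0.4]
grip_width: 0.997
```

```bash
python3 - <<'E'
from h import *
s=read_state();im=read_camera('wrist');np.save('pics/w4.npy',im);np.save('pics/w4s.npy',s,allow_pickle=True)
p=proj([.5705,.177,.138],pose('wrist',s))[0]
print(s['eef_pos'],s['eef_rot'],abs(s['joint_velocities']).max(),p)
x,y=map(int,p); print(x-40,y-30);save('w4c',im,(x-40,y-30,x+60,y+45),8)
s3=np.load('pics/w3s.npy',allow_pickle=True).item(); p=proj([.5705,.177,.138],pose('wrist',s3))[0];x,y=map(int,p); print(x-60,y-30);save('w3c',np.load('pics/w3.npy'),(x-60,y-30,x+40,y+45),8)
E
```

```text
[0.61028703 0.19100542 0.2217895 ] [ 3.14045192e+00  6.25727720e-04 -3.51158427e-03] 0.01244671248429576 [265.7580546  274.35429478]
225 244
329 245
```

View pics/w4c.png

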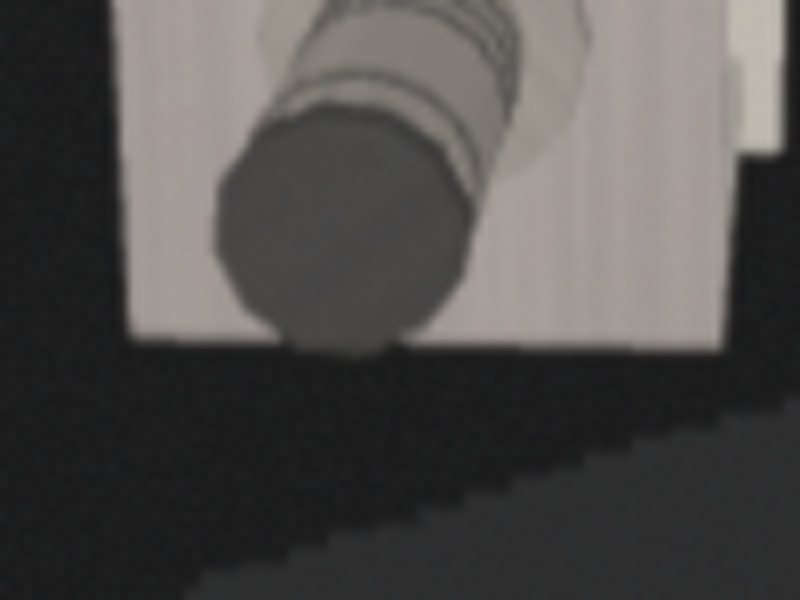

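View pics/w3c.png

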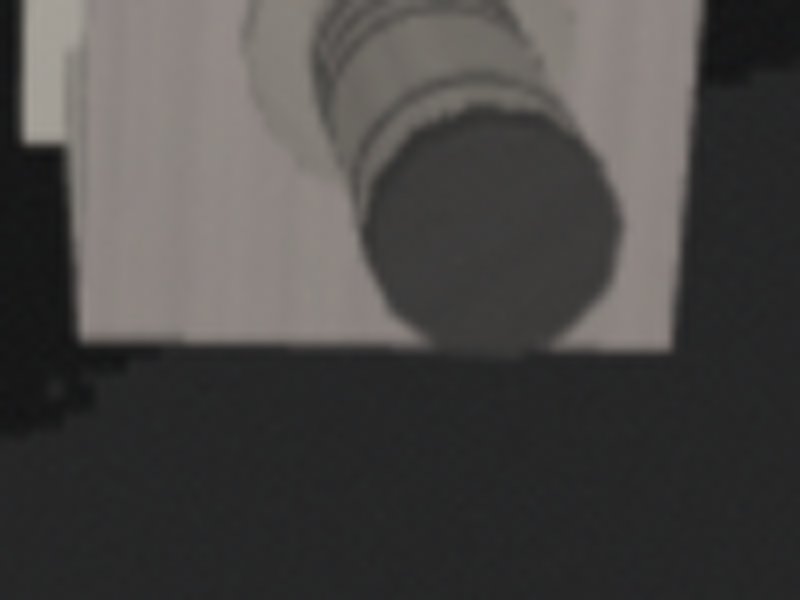

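```bash
python3 - <<'E'
from h import *
ld=lambda n:np.load(f'pics/{n}.npy',allow_pickle=True).item()
A=pose('wrist',ld('w3s'));B=pose('wrist',ld('w4s'))
u=lambda a,s,x0,y0:(np.array(a)+.5)/s-.5+np.array([x0,y0])
a=u((493,229),8,329,245);b=u((343,229),8,225,244)
print(tri([(a,A),(b,B)]),onz(a,A,.138),onz(b,B,.138))
# rack front corners at z=.08
for n,(P,pts,o) in dict(w3=(A,[(80,343),(672,351)],(329,245)),w4=(B,[(130,338),(722,350)],(225,244))).items():
    print(n,[onz(u(p,8,*o),P,.08).round(4) for p in pts])
E
```

```text
(array([0.57130605, 0.17783502, 0.13593457]), array([-0.00214534,  0.18979777,  0.00222347, -0.18985085])) [0.57093852 0.17874689] [0.57165292 0.17847719]
w3 [array([0.5397, 0.1446]), array([0.6   , 0.1435])]
w4 [array([0.5394, 0.145 ]), array([0.5996, 0.1436])]
```

The punch axis comes out at (0.571, 0.178). The fixed cameras, the wrist camera and the rack edge geometry all agree. The cap height of 0.136 is within calibration error of 0.138. Now I'll go above it and descend.

Call:
{"op": "jog_arm", "data": {
  "delta_pos": [
    [-0.0393,-0.013,-0.02],
    [-0.0393,-0.013,-0.02],
    [-0.0393,-0.013,-0.05],
    [-0.0393,-0.013,-0.085],
    [-0.0393,-0.013,-0.115],
    [-0.0393,-0.013,-0.1268],
    [-0.0393,-0.013,-0.1268]
  ],
  "dr": [
    [0,0,0],
    [0,0,0],
    [0,0,0],
    [0,0,0],
    [0,0,0],
    [0,0,0],
    [0,0,0]
  ],
  "fingers": [-0.4,-0.4,-0.4,-0.4,-0.4,-0.4,-0.4],
  "newtons": 30
}}

```text
time_s: 4.72
eef_pos: [0.5709, 0.1784, 0.0955]
eef_rot: [3.141, 0.0, -0.003]
ft_force: [0.6, 0.4, 1.0]
grip_width: 0.699
```

```bash
python3 - <<'E'
from h import *
s=read_state();im=read_camera('wrist');im2=read_camera('side')
print(s['eef_pos'],s['eef_rot'],s['ft_force'])
save('w5',im,(180,200,480,425),2.6);save('s5',im2,(200,220,340,340),5)
E
```

```text
[0.57085491 0.17843287 0.09553546] [ 3.14052138e+00  3.03757729e-04 -2.80551548e-03] [0.5518892  0.40525264 1.01449685]
```

View pics/w5.png

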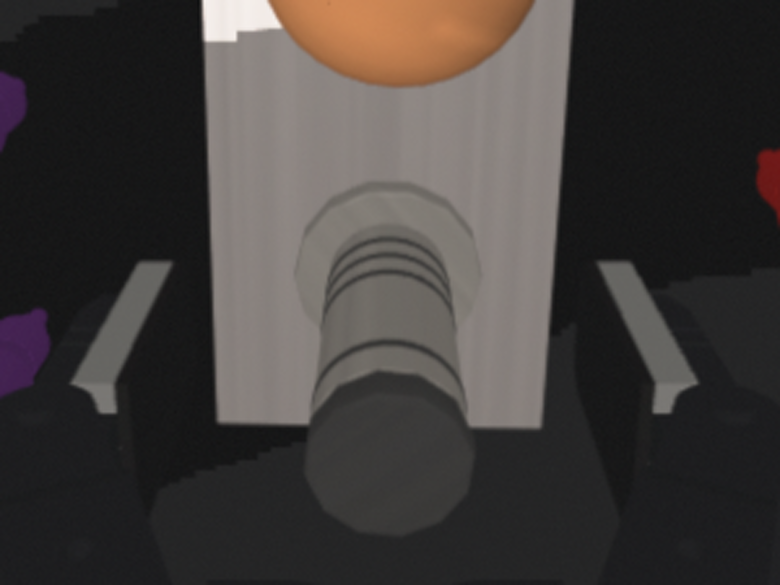

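View pics/s5.png

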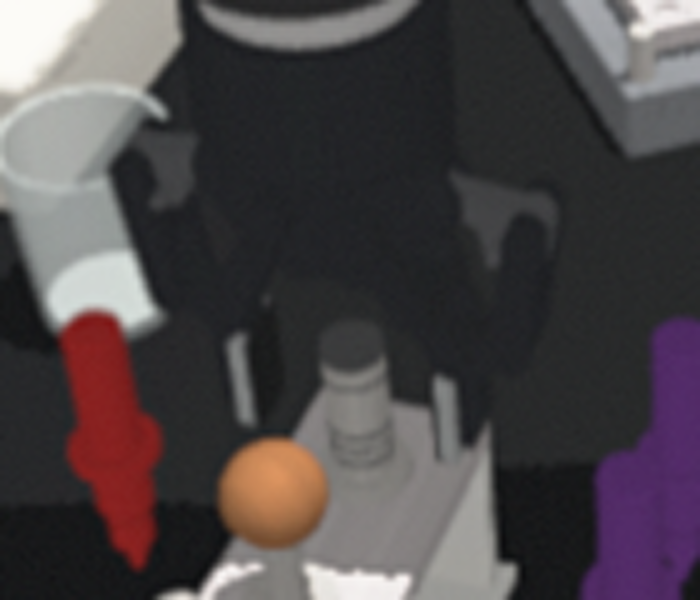

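The punch is centred between the pads and the fingers are clear of everything. Closing.

Call:
{"op": "jog_arm", "data": {
  "delta_pos": [
    [0,0,0],
    [0,0,0],
    [0,0,0],
    [0,0,0],
    [0,0,0],
    [0,0,0]
  ],
  "dr": [
    [0,0,0],
    [0,0,0],
    [0,0,0],
    [0,0,0],
    [0,0,0],
    [0,0,0]
  ],
  "fingers": [0,0.4,1,1,1,1],
  "newtons": 70
}}

```text
time_s: 5.58
eef_pos: [0.5719, 0.1787, 0.0974]
eef_rot: [3.141, -0.003, -0.003]
ft_force: [-2.2, -0.4, 6.3]
grip_width: 0.22
```

Call:
{"op": "jog_arm", "data": {
  "delta_pos": [
    [0,0,0.005],
    [0,0,0.015],
    [0,0,0.035],
    [0,0,0.06],
    [0,0,0.085],
    [0,0,0.1],
    [0,0,0.1],
    [0,0,0.1]
  ],
  "dr": [
    [0,0,0],
    [0,0,0],
    [0,0,0],
    [0,0,0],
    [0,0,0],
    [0,0,0],
    [0,0,0],
    [0,0,0]
  ],
  "fingers": [1,1,1,1,1,1,1,1]
}}

```text
time_s: 6.58
eef_pos: [0.5714, 0.1786, 0.1965]
eef_rot: [3.141, -0.001, -0.003]
ft_force: [0.3, 0.1, -3.3]
grip_width: 0.217
```

```bash
python3 - <<'E'
from h import *
s=read_state();im=read_camera('wrist');im2=read_camera('side')
np.save('pics/w6.npy',im);np.save('pics/w6s.npy',s,allow_pickle=True);np.save('pics/s6.npy',im2)
print(s['eef_pos'],s['eef_rot'],s['ft_force'])
save('w6',im);save('s6',im2,(200,150,360,340),3.1)
E
```

```text
[0.57144669 0.17858629 0.19648696] [ 3.14111238e+00 -1.28550153e-03 -2.91945403e-03] [ 0.27662085  0.12380184 -3.30572739]
```

View pics/w6.png

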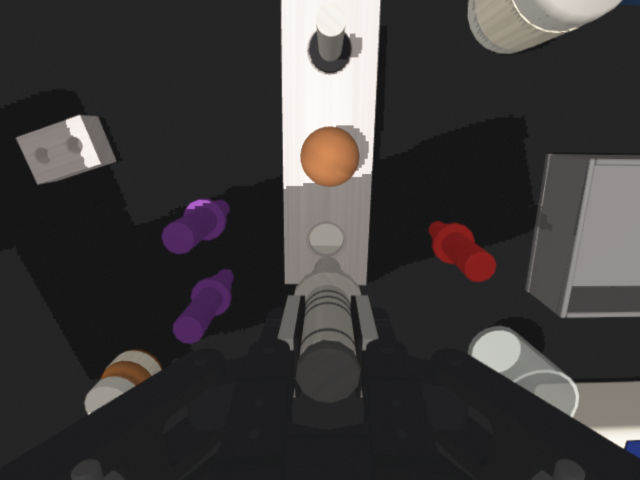

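View pics/s6.png

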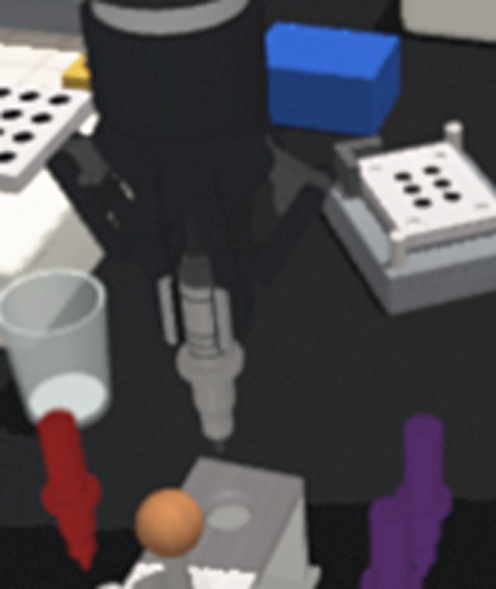

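The punch is out and held, and its hole shows at ≈(326,238). I'll enlarge to find the tip and axis in the tool frame.

```bash
python3 - <<'E'
from h import *
im=np.load('pics/w6.npy'); im=np.clip(im.astype(float)*1.5,0,255).astype(np.uint8)
save('w6c',im,(280,220,380,290),8); save('w6d',im,(280,290,380,410),5)
s6=np.load('pics/s6.npy'); save('s6c',np.clip(s6*1.3,0,255).astype(np.uint8),(245,225,295,300),8)
E
```

```text
(no output)
```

View pics/w6c.png

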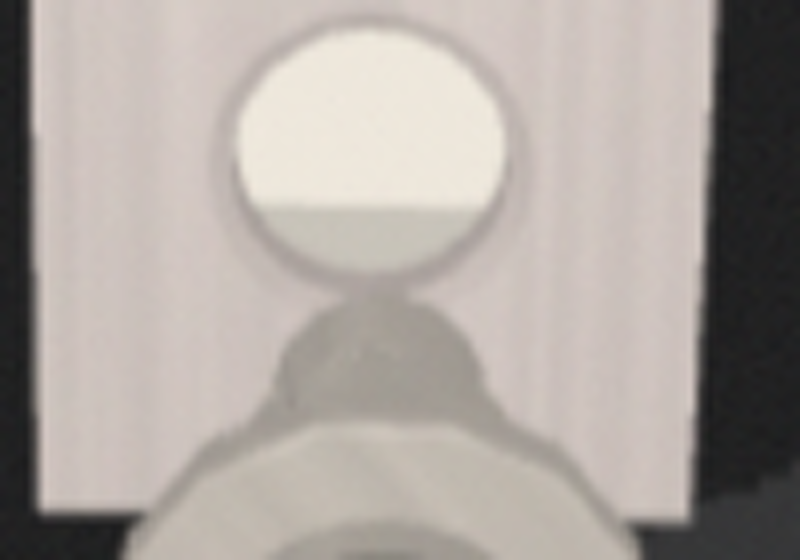

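View pics/w6d.png

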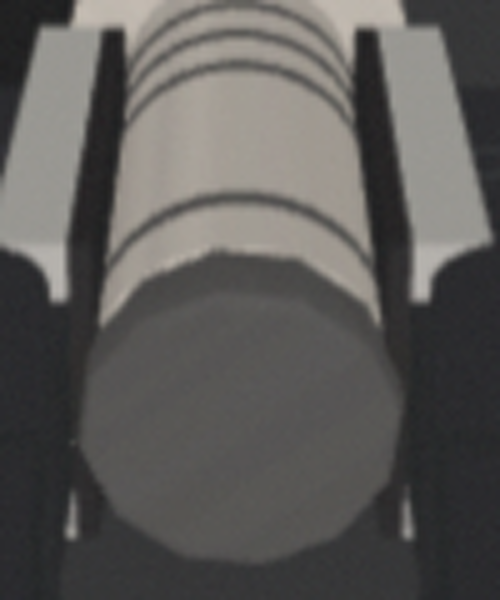

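View pics/s6c.png

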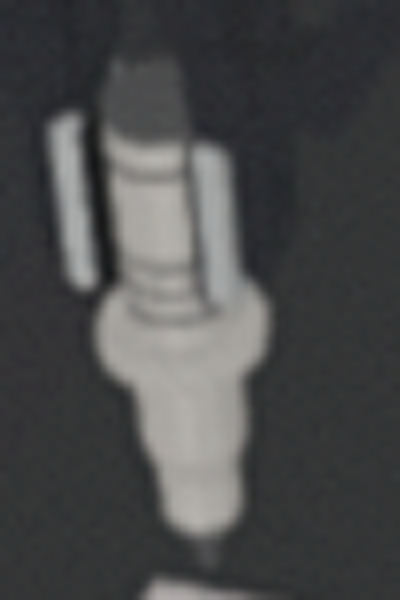

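```bash
python3 - <<'E'
from h import *
c=calibration('wrist');T=c['tool_from_camera'];ps=(T[:3,:3],T[:3,3],c)
def ontz(uv,z): return least_squares(lambda q:(proj([q[0],q[1],z],ps)-uv).ravel(),[0,0]).x*1e3
print('cap tool xy mm',ontz((327.9,375.1),-.0406),'exp px',proj([0,0,-.0406],ps))
tz=.0744
# expected outline of nose end sphere (r2.4) if axis at (0,0) 
print('tip proj',proj([0,0,tz],ps),proj([0,-.0024,tz-.0015],ps))
print('tip tool xy from far edge',ontz((327.0,255.0),tz-.001))
# flat end 15mm dia far edge at tool z = tz-.0155 ; image y 290? barrel20 end at 22+6.. 
for d,r in ((.0575-.0415,.0075),(.0575-.030,.0075),(.0575-.022,.010),(.0575-.006+.006+.0,.016),(.0515-.0,.016)):
  print(r,proj([0,-r,tz-d],ps), proj([-r,0,tz-d],ps),proj([r,0,tz-d],ps))
E
```

```text
cap tool xy mm [0.04829549 0.76473315] exp px [[327.74692039 373.03005837]]
tip proj [[327.67103838 258.17689123]] [[327.67091276 255.16657507]]
tip tool xy from far edge [-0.40336654 -2.34384884]
0.0075 [[327.67486403 254.45697116]] [[314.40656084 267.09737176]] [[340.94768219 267.09209676]]
0.0075 [[327.67962812 261.08442551]] [[313.69046473 274.33982369]] [[341.6734455  274.33443579]]
0.01 [[327.68250911 261.49944825]] [[308.29895482 279.85918537]] [[347.07258191 279.85190238]]
0.016 [[327.6921905  264.70136741]] [[292.93639693 297.52921938]] [[362.45991999 297.51720008]]
0.016 [[327.68877687 260.40478629]] [[294.04131494 292.30006212]] [[361.34795132 292.28812934]]
```

The hand and punch geometry agrees: the axis is at tool (0, ≈0.9 mm) and upright, with the tip 74 mm below the TCP. Moving over the recess.

Call:
{"op": "jog_arm", "data": {
  "delta_pos": [
    [0.004,-0.05,0],
    [0.009,-0.11,0],
    [0.013,-0.17,0],
    [0.018,-0.23,0],
    [0.022,-0.29,0],
    [0.026,-0.35,0],
    [0.0296,-0.395,0],
    [0.0296,-0.4004,0]
  ],
  "dr": [
    [0,0,0.003],
    [0,0,0.003],
    [0,0,0.003],
    [0,0,0.003],
    [0,0,0.003],
    [0,0,0.003],
    [0,0,0.003],
    [0,0,0.003]
  ],
  "fingers": [1,1,1,1,1,1,1,1]
}}

```text
time_s: 7.68
eef_pos: [0.6005, -0.2249, 0.1949]
eef_rot: [3.141, 0.001, -0.004]
ft_force: [-0.1, 0.7, -3.1]
grip_width: 0.218
```

Call:
{"op": "jog_arm", "data": {
  "delta_pos": [
    [0,0,-0.02],
    [0,0,-0.045],
    [0,0,-0.054],
    [0,0,-0.054]
  ],
  "dr": [
    [0,0,0],
    [0,0,0],
    [0,0,0],
    [0,0,0]
  ],
  "fingers": [1,1,1,1]
}}

```text
time_s: 8.18
eef_pos: [0.6001, -0.2242, 0.1404]
eef_rot: [-3.142, 0.002, -0.003]
ft_force: [2.0, -0.5, -2.2]
grip_width: 0.219
```

```bash
python3 - <<'E'
from h import *
s=read_state();im=read_camera('wrist');im2=read_camera('side')
np.save('pics/w7.npy',im);np.save('pics/w7s.npy',s,allow_pickle=True);np.save('pics/s7.npy',im2)
print(s['eef_pos'],s['eef_rot'],s['ft_force'])
save('w7',np.clip(im*1.3,0,255).astype(np.uint8),(270,220,390,310),6.6);save('s7',im2,(285,150,385,250),6)
E
```

```text
[ 0.60012183 -0.22415122  0.14040738] [-3.14158682e+00  2.03024458e-03 -2.93140272e-03] [ 2.0195439  -0.46764162 -2.15270536]
```

View pics/w7.png

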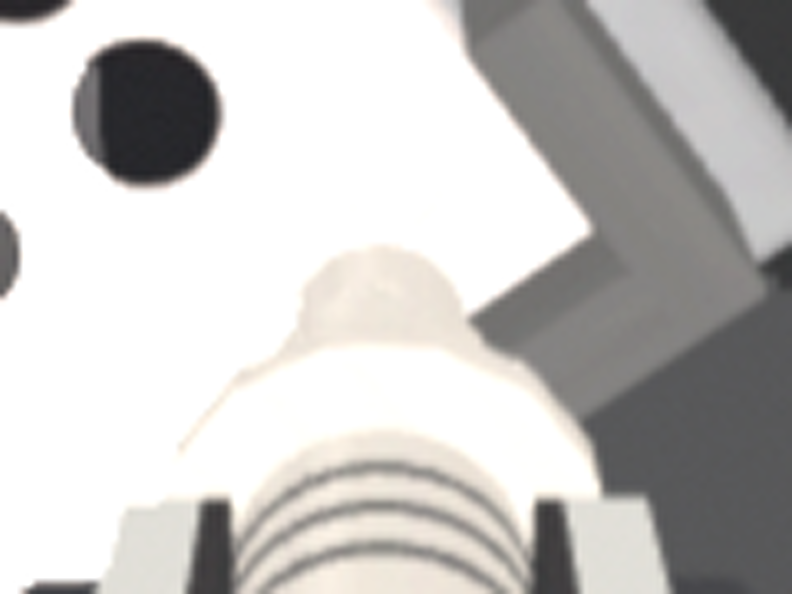

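View pics/s7.png

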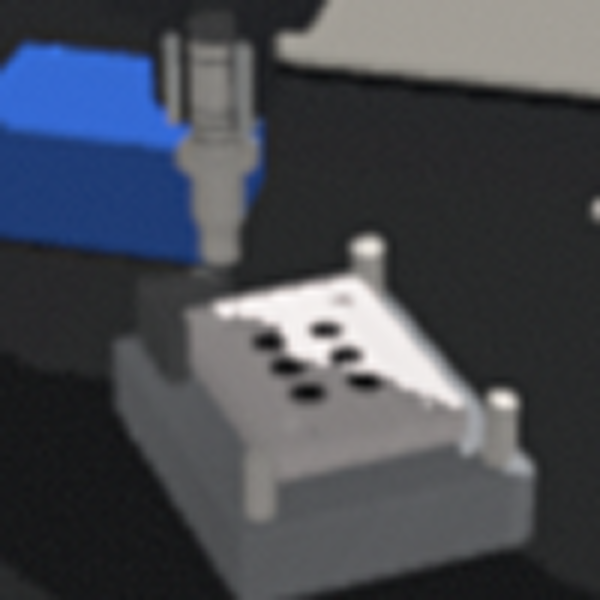

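At this pose the punch itself hides the recess. I'll step aside to (−14, −6 mm), still high above the plate, to get the nose and the recess in one picture.

Call:
{"op": "jog_arm", "data": {
  "delta_pos": [
    [-0.014,-0.006,0],
    [-0.014,-0.006,-0.005],
    [-0.014,-0.006,-0.005],
    [-0.014,-0.006,-0.005]
  ],
  "dr": [
    [0,-0.002,0.003],
    [0,-0.002,0.003],
    [0,-0.002,0.003],
    [0,-0.002,0.003]
  ],
  "fingers": [1,1,1,1]
}}

```text
time_s: 8.78
eef_pos: [0.587, -0.2307, 0.1368]
eef_rot: [3.141, -0.002, -0.0]
ft_force: [0.2, -0.8, -3.2]
grip_width: 0.216
```

```bash
python3 - <<'E'
from h import *
s=read_state();im=read_camera('wrist');im2=read_camera('side')
np.save('pics/w8.npy',im);np.save('pics/w8s.npy',s,allow_pickle=True);np.save('pics/s8.npy',im2)
print(s['eef_pos'],s['eef_rot'],s['ft_force'],im[240:260,300:400].max((0,1)))
save('w8',(255*(im/255.)**1.8).astype(np.uint8),(270,220,390,310),6.6);save('s8',np.clip(im2*1.5,0,255).astype(np.uint8),(285,150,385,250),6)
E
```

```text
[ 0.58699224 -0.23068986  0.13682242] [ 3.14068202e+00 -2.46570199e-03 -2.62379472e-04] [ 0.19348734 -0.77306264 -3.1520397 ] [240 234 230]
```

View pics/w8.png

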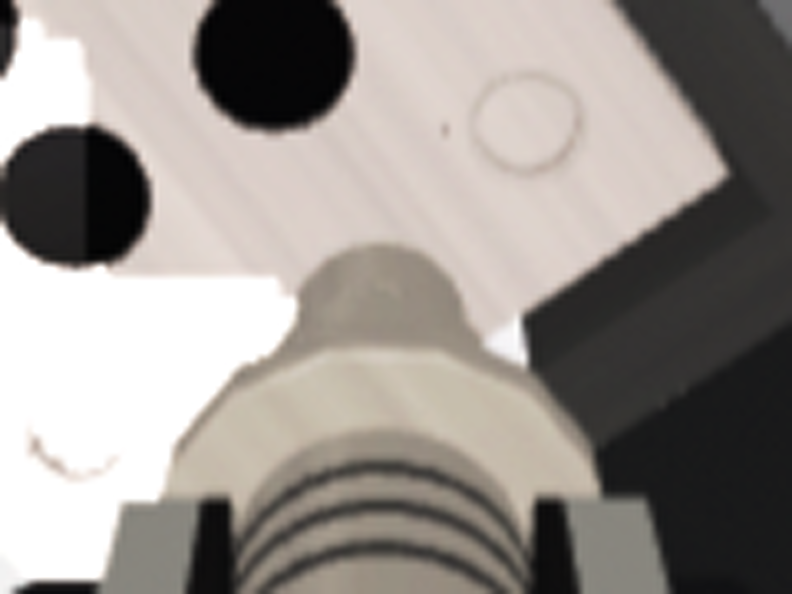

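View pics/s8.png

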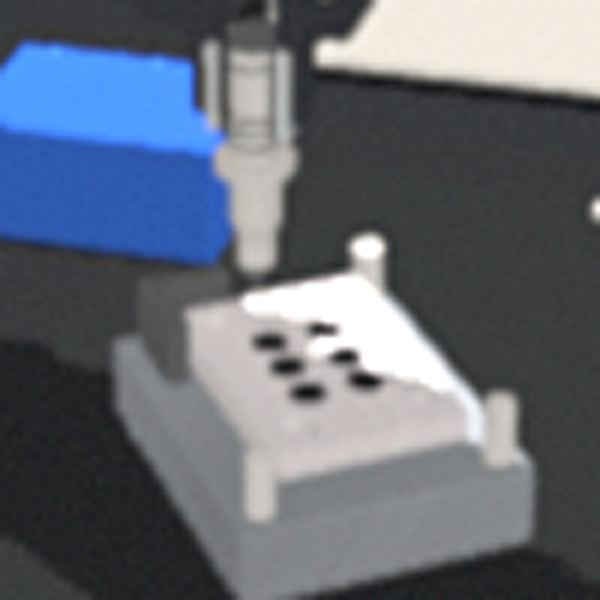

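```bash
cat >> fit.py <<'E'
print('---')
s8=ld('w8s');W8=pose('wrist',s8)
r8=u((527,123),6.6,270,220)
for z in (.049,.0505,.052): 
    x=onz(r8,W8,z); print(z,x, x-s8['eef_pos'][:2])
print('pred of fit',proj(w(q,rl)[:1],W8),r8)
S=pose('side');T=pose('top')
# side: 15mm-end / collar of punch; tip pixel
print('side tip pred',proj([s8['eef_pos'][0],s8['eef_pos'][1]-.001,s8['eef_pos'][2]-.0744],S),'15end',proj([s8['eef_pos'][0],s8['eef_pos'][1]-.001,s8['eef_pos'][2]-.0744+.016],S),'recess pred',proj(w(q,rl)[:1],S))
print('cap',proj([s8['eef_pos'][0],s8['eef_pos'][1]-.001,s8['eef_pos'][2]+.0406],S))
E
python3 fit.py
python3 - <<'E'
from h import *
im=np.load('pics/s8.npy');save('s8c',np.clip(im*1.3,0,255).astype(np.uint8),(305,150,345,210),10)
E
```

```text
[ 0.55543829 -0.20494378  0.05205384 -0.9453835   0.02003048  0.0120149 ] 0.5781179016980218 [ 0.1 -0.1  0.2 -0.2  0.  -0.1  0.1 -0.3  0.1 -0.2  0.  -0.1  0.1 -0.
  0.  -0.1  0.1 -0.1 -0.  -0.1 -0.  -0.1  0.1 -0.1 -0.1  0.4 -0.1  0.6
 -0.1  0.2 -0.4  0.2]
recess [ 0.60074505 -0.22156597  0.05205384]
---
0.049 [ 0.60098873 -0.22192702] [0.01399649 0.00876284]
0.0505 [ 0.60089534 -0.22151429] [0.0139031  0.00917557]
0.052 [ 0.60080195 -0.22110156] [0.01380971 0.0095883 ]
pred of fit [[349.32640874 238.95146286]] [349.42424242 238.21212121]
side tip pred [[326.40726846 198.01790153]] 15end [[326.36846628 192.18930964]] recess pred [[319.7965378  203.12413962]]
cap [[326.11142371 153.84512275]]
```

View pics/s8c.png

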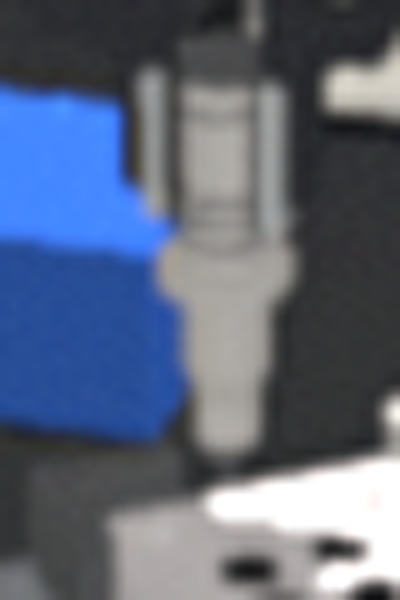

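The tool and recess are now measured relative to each other in one frame, and the side view agrees within about 1 mm. I'll shift by (+13.8, +10.2) mm at this height first.

Call:
{"op": "jog_arm", "data": {
  "delta_pos": [
    [0.0138,0.0102,0.001],
    [0.0138,0.0102,0.001],
    [0.0138,0.0102,0.001],
    [0.0138,0.0102,0.001]
  ],
  "dr": [
    [0,0.001,0],
    [0,0.001,0],
    [0,0.001,0],
    [0,0.001,0]
  ],
  "fingers": [1,1,1,1]
}}

```text
time_s: 9.38
eef_pos: [0.6008, -0.2204, 0.1377]
eef_rot: [3.141, -0.001, 0.0]
ft_force: [-0.0, -0.2, -2.8]
grip_width: 0.22
```

Call:
{"op": "jog_arm", "data": {
  "delta_pos": [
    [0,0,-0.004],
    [0,0,-0.008],
    [0,0,-0.0095],
    [0,0,-0.0095]
  ],
  "dr": [
    [0,0.001,0],
    [0,0.001,0],
    [0,0.001,0],
    [0,0.001,0]
  ],
  "fingers": [1,1,1,1]
}}

```text
time_s: 9.88
eef_pos: [0.6006, -0.2204, 0.128]
eef_rot: [3.141, 0.0, -0.0]
ft_force: [0.8, 0.5, -4.2]
grip_width: 0.217
```

```bash
python3 - <<'E'
from h import *
s=read_state();im=read_camera('wrist');im2=read_camera('side')
print(s['eef_pos'],s['eef_rot'],s['ft_force'])
save('w9',(255*(im/255.)**1.5).astype(np.uint8),(270,220,390,310),6.6);save('s9',np.clip(im2*1.3,0,255).astype(np.uint8),(295,160,345,220),10)
E
```

```text
[ 0.60064693 -0.22040123  0.12797012] [ 3.14080341e+00  1.66566084e-04 -7.08502478e-05] [ 0.80849282  0.46442168 -4.17680193]
```

View pics/w9.png

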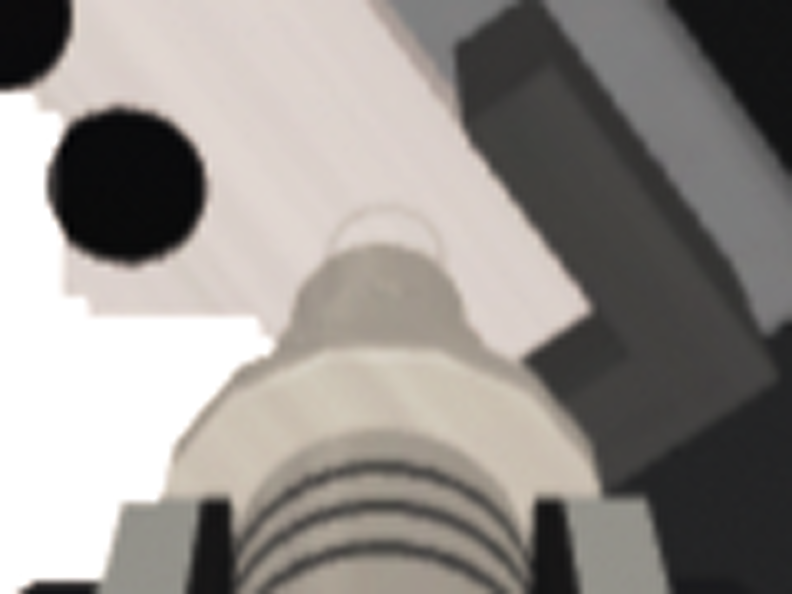

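View pics/s9.png

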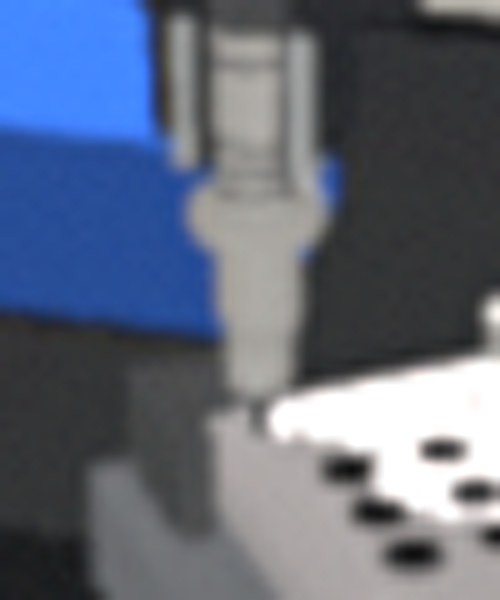

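The recess rim shows around the nose. Its centre at crop (385,258) is within 0.5 mm of the predicted tip at (381,263). Now pressing down slowly.

Call:
{"op": "jog_arm", "data": {
  "delta_pos": [
    [0.0003,0,-0.002],
    [0.0003,0,-0.004],
    [0.0003,0,-0.005],
    [0.0003,0,-0.005]
  ],
  "dr": [
    [0,0,0],
    [0,0,0],
    [0,0,0],
    [0,0,0]
  ],
  "fingers": [1,1,1,1]
}}

```text
time_s: 10.48
eef_pos: [0.601, -0.2204, 0.1231]
eef_rot: [3.141, -0.0, -0.0]
ft_force: [-0.2, 0.4, -3.1]
grip_width: 0.22
```

Call:
{"op": "jog_arm", "data": {
  "delta_pos": [
    [0,0,-0.001],
    [0,0,-0.002],
    [0,0,-0.002]
  ],
  "dr": [
    [0,0,0],
    [0,0,0],
    [0,0,0]
  ],
  "fingers": [1,1,1]
}}

```text
time_s: 10.85
eef_pos: [0.6012, -0.2204, 0.1213]
eef_rot: [3.141, -0.0, -0.0]
ft_force: [0.2, -0.4, 1.3]
grip_width: 0.221
```

Contact: about 4 N more than before. Continuing in 1–2 mm steps.

Call:
{"op": "jog_arm", "data": {
  "delta_pos": [
    [0,0,-0.001],
    [0,0,-0.002],
    [0,0,-0.002]
  ],
  "dr": [
    [0,0,0],
    [0,0,0],
    [0,0,0]
  ],
  "fingers": [1,1,1]
}}

```text
time_s: 11.22
eef_pos: [0.6012, -0.2205, 0.1193]
eef_rot: [3.141, -0.001, -0.0]
ft_force: [-0.0, 0.1, 0.4]
grip_width: 0.214
```

Call:
{"op": "jog_arm", "data": {
  "delta_pos": [
    [0,0,-0.001],
    [0,0,-0.002],
    [0,0,-0.002]
  ],
  "dr": [
    [0,0,0],
    [0,0,0],
    [0,0,0]
  ],
  "fingers": [1,1,1]
}}

```text
time_s: 11.6
eef_pos: [0.6012, -0.2204, 0.1172]
eef_rot: [3.141, -0.0, 0.0]
ft_force: [-0.7, 1.0, -0.3]
grip_width: 0.218
```

Call:
{"op": "jog_arm", "data": {
  "delta_pos": [
    [0,0,-0.001],
    [0,0,-0.002],
    [0,0,-0.002]
  ],
  "dr": [
    [0,0,0],
    [0,0,0],
    [0,0,0]
  ],
  "fingers": [1,1,1]
}}

```text
time_s: 11.98
eef_pos: [0.6012, -0.2205, 0.1153]
eef_rot: [3.141, -0.001, -0.0]
ft_force: [-0.9, -0.4, 2.1]
grip_width: 0.218
```

Call:
{"op": "jog_arm", "data": {
  "delta_pos": [
    [0,0,-0.001],
    [0,0,-0.002],
    [0,0,-0.002]
  ],
  "dr": [
    [0,0,0],
    [0,0,0],
    [0,0,0]
  ],
  "fingers": [1,1,1]
}}

```text
time_s: 12.35
eef_pos: [0.6013, -0.2205, 0.1135]
eef_rot: [3.14, -0.001, -0.0]
ft_force: [-1.1, -0.5, 4.8]
grip_width: 0.219
```

Now solid at about 8 N. I expect the trip in about 3.5 mm, so single steps from here.

Call:
{"op": "jog_arm", "data": {
  "delta_pos": [
    [0,0,-0.001],
    [0,0,-0.0018],
    [0,0,-0.0018]
  ],
  "dr": [
    [0,0,0],
    [0,0,0],
    [0,0,0]
  ],
  "fingers": [1,1,1]
}}

```text
time_s: 12.72
eef_pos: [0.6014, -0.2206, 0.1119]
eef_rot: [3.14, -0.001, -0.0]
ft_force: [-1.3, 0.3, 6.0]
grip_width: 0.218
```

Call:
{"op": "jog_arm", "data": {
  "delta_pos": [
    [0,0,-0.0008],
    [0,0,-0.001]
  ],
  "dr": [
    [0,0,0],
    [0,0,0]
  ],
  "fingers": [1,1]
}}

```text
time_s: 12.98
eef_pos: [0.6015, -0.2206, 0.1112]
eef_rot: [3.14, -0.002, -0.0]
ft_force: [-1.4, -0.1, 7.3]
grip_width: 0.222
```

Call:
{"op": "jog_arm", "data": {
  "delta_pos": [
    [0,0,-0.001],
    [0,0,-0.0012]
  ],
  "dr": [
    [0,0,0],
    [0,0,0]
  ],
  "fingers": [1,1]
}}

```text
time_s: 13.22
eef_pos: [0.6015, -0.2207, 0.1105]
eef_rot: [3.14, -0.002, -0.0]
ft_force: [-1.6, -0.2, 8.7]
grip_width: 0.222
```

Call:
{"op": "jog_arm", "data": {
  "delta_pos": [
    [0,0,-0.0012],
    [0,0,-0.0014]
  ],
  "dr": [
    [0,0,0],
    [0,0,0]
  ],
  "fingers": [1,1]
}}

```text
time_s: 13.48
eef_pos: [0.6016, -0.2207, 0.1096]
eef_rot: [3.14, -0.003, -0.0]
ft_force: [-2.6, 0.3, 8.8]
grip_width: 0.216
```

Call:
{"op": "jog_arm", "data": {
  "delta_pos": [
    [0,0,-0.001],
    [0,0,-0.0013]
  ],
  "dr": [
    [0,0,0],
    [0,0,0]
  ],
  "fingers": [1,1]
}}

```text
time_s: 13.72
eef_pos: [0.6014, -0.2207, 0.1084]
eef_rot: [3.14, -0.003, -0.0]
ft_force: [0.1, -0.2, 3.4]
grip_width: 0.214
```

The force dropped sharply from 12 N to about 6.5 N, so the punch tripped. One picture to check for slip and position before lifting.

```bash
python3 - <<'E'
from h import *
im=read_camera('wrist');s=read_state()
print(s['eef_pos'],s['eef_rot'],s['ft_force'],s['time_s'])
save('w10',(255*(im/255.)**1.2).astype(np.uint8),(270,220,390,410),3.1)
E
```

```text
[ 0.60141062 -0.22060907  0.10815587] [ 3.13971930e+00 -2.29714041e-03 -3.91759676e-05] [-1.09318339  1.10680964  2.66728443] 13.775
```

View pics/w10.png

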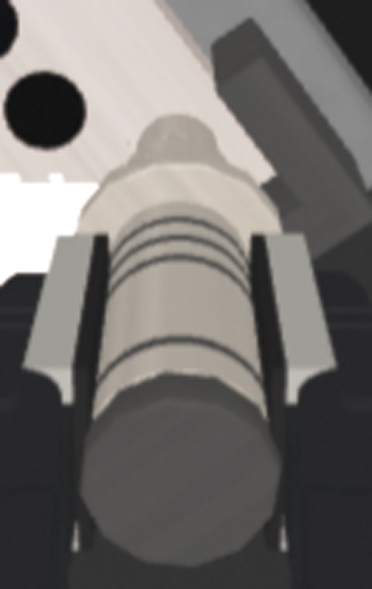

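There was no slip: the cap is still at (328,375), as it was after the lift. Lift and return.

Call:
{"op": "jog_arm", "data": {
  "delta_pos": [
    [0,0,0.01],
    [0,0,0.03],
    [0,0,0.055],
    [0,0,0.08],
    [0,0,0.09],
    [0,0,0.09]
  ],
  "dr": [
    [0,0,0],
    [0,0,0],
    [0,0,0],
    [0.001,0.001,0],
    [0.001,0.001,0],
    [0.001,0.001,0]
  ],
  "fingers": [1,1,1,1,1,1]
}}

```text
time_s: 14.52
eef_pos: [0.6016, -0.2207, 0.1983]
eef_rot: [3.141, -0.002, -0.0]
ft_force: [-0.4, 0.2, -3.1]
grip_width: 0.215
```

Call:
{"op": "jog_arm", "data": {
  "delta_pos": [
    [-0.004,0.05,0],
    [-0.009,0.11,0],
    [-0.013,0.17,0],
    [-0.018,0.23,0],
    [-0.022,0.29,0],
    [-0.026,0.35,0],
    [-0.0296,0.39,0],
    [-0.0296,0.399,0]
  ],
  "dr": [
    [0,0,0],
    [0,0,0],
    [0,0,0],
    [0,0,0],
    [0,0,0],
    [0,0,0],
    [0,0,0],
    [0,0,0]
  ],
  "fingers": [1,1,1,1,1,1,1,1]
}}

```text
time_s: 15.52
eef_pos: [0.5709, 0.1807, 0.1968]
eef_rot: [3.14, 0.0, 0.003]
ft_force: [0.5, -1.0, -3.1]
grip_width: 0.216
```

Correct to (0.5714, 0.1786), then compare the picture with the lift-out view.

Call:
{"op": "jog_arm", "data": {
  "delta_pos": [
    [0.0006,-0.0021,0],
    [0.0006,-0.0021,0],
    [0.0006,-0.0021,0]
  ],
  "dr": [
    [0.001,0,-0.005],
    [0.001,0,-0.005],
    [0.001,0,-0.005]
  ],
  "fingers": [1,1,1]
}}

```text
time_s: 15.9
eef_pos: [0.5717, 0.1774, 0.1967]
eef_rot: [3.141, 0.0, -0.003]
ft_force: [0.6, -0.2, -2.8]
grip_width: 0.216
```

```bash
python3 - <<'E'
from h import *
s=read_state();im=read_camera('wrist')
print(s['eef_pos'],s['eef_rot'],s['ft_force'])
im=np.clip(im.astype(float)*1.5,0,255).astype(np.uint8)
save('w11',im,(280,220,380,290),8)
E
```

```text
[0.57170453 0.17736806 0.19670083] [ 3.14105501e+00  4.40593308e-04 -3.49614426e-03] [ 0.64806133 -0.15947157 -2.78877426]
```

View pics/w11.png

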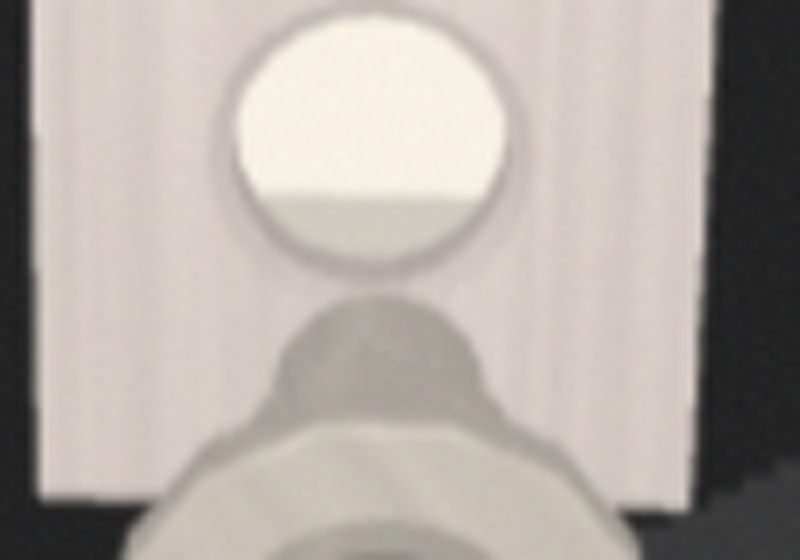

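The hole is 1.2 mm higher in this picture than at lift-out, so I'll correct y by +1.2 mm and descend.

Call:
{"op": "jog_arm", "data": {
  "delta_pos": [
    [-0.0003,0.0012,0],
    [-0.0003,0.0012,0],
    [-0.0003,0.0012,-0.012],
    [-0.0003,0.0012,-0.027],
    [-0.0003,0.0012,-0.042],
    [-0.0003,0.0012,-0.05],
    [-0.0003,0.0012,-0.05]
  ],
  "dr": [
    [0,0,0],
    [0,0,0],
    [0,0,0],
    [0,0,0],
    [0,0,0],
    [0,0,0],
    [0,0,0]
  ],
  "fingers": [1,1,1,1,1,1,1]
}}

```text
time_s: 16.82
eef_pos: [0.571, 0.1786, 0.1459]
eef_rot: [3.141, 0.002, -0.003]
ft_force: [-0.4, -1.0, -2.9]
grip_width: 0.214
```

Call:
{"op": "jog_arm", "data": {
  "delta_pos": [
    [0.0005,0,-0.008],
    [0.0005,0,-0.018],
    [0.0005,0,-0.028],
    [0.0005,0,-0.038],
    [0.0005,0,-0.044],
    [0.0005,0,-0.0465],
    [0.0005,0,-0.0465]
  ],
  "dr": [
    [0,-0.001,0],
    [0,-0.001,0],
    [0,-0.001,0],
    [0,-0.001,0],
    [0,-0.001,0],
    [0,-0.001,0],
    [0,-0.001,0]
  ],
  "fingers": [1,1,1,1,1,1,1]
}}

```text
time_s: 17.7
eef_pos: [0.5715, 0.1786, 0.0994]
eef_rot: [3.141, 0.001, -0.003]
ft_force: [0.2, 0.2, -3.4]
grip_width: 0.216
```

Call:
{"op": "jog_arm", "data": {
  "delta_pos": [
    [0,0,-0.001],
    [0,0,-0.002],
    [0,0,-0.0025],
    [0,0,-0.0025]
  ],
  "dr": [
    [0,0,0],
    [0,0,0],
    [0,0,0],
    [0,0,0]
  ],
  "fingers": [1,1,1,1]
}}

```text
time_s: 18.2
eef_pos: [0.5717, 0.1787, 0.0974]
eef_rot: [3.141, -0.0, -0.003]
ft_force: [-1.2, -0.5, 3.9]
grip_width: 0.217
```

The collar is down: z is 0.0974, the same as at the grasp, with about 7 N of support. Opening slowly.

Call:
{"op": "jog_arm", "data": {
  "delta_pos": [
    [0,0,0],
    [0,0,0],
    [0,0,0],
    [0,0,0],
    [0,0,0],
    [0,0,0]
  ],
  "dr": [
    [0,0,0],
    [0,0,0],
    [0,0,0],
    [0,0,0],
    [0,0,0],
    [0,0,0]
  ],
  "fingers": [0.5,0.3,0,-0.4,-0.4,-0.4]
}}

```text
time_s: 18.95
eef_pos: [0.5717, 0.1787, 0.0974]
eef_rot: [3.141, -0.0, -0.003]
ft_force: [0.4, -0.7, -0.0]
grip_width: 0.702
```

```bash
python3 - <<'E'
from h import *
s=read_state();im=read_camera('wrist')
print(s['eef_pos'],s['eef_rot'],s['ft_force'],s['grip_width'])
save('w12',im,(180,200,480,425),2.6)
E
```

```text
[0.57168062 0.17869092 0.09742859] [ 3.14096737e+00 -2.79167177e-06 -3.28304032e-03] [ 0.43776186 -0.68581374 -0.01039156] 0.7018243361137909
```

View pics/w12.png

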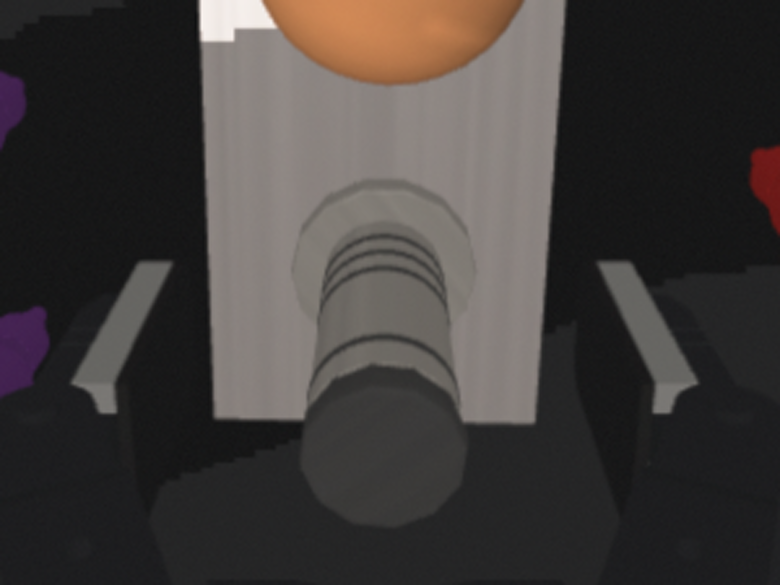

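The punch stands in its hole with the collar down, released, and looks the same as before the grasp. Retreat upward and compare from the same place as picture w4.

Call:
{"op": "jog_arm", "data": {
  "delta_pos": [
    [0,0,0.01],
    [0,0,0.04],
    [0,0,0.08],
    [0,0,0.124],
    [0.0386,0.0123,0.1244],
    [0.0386,0.0123,0.1244],
    [0.0386,0.0123,0.1244],
    [0.0386,0.0123,0.1244]
  ],
  "dr": [
    [0,0,0],
    [0,0,0],
    [0,0,0],
    [0,0,0],
    [0,0,0],
    [0,0,0],
    [0,0,0],
    [0,0,0]
  ],
  "fingers": [-0.4,-0.4,-0.4,-0.4,-0.4,-0.4,-0.4,-0.4]
}}

```text
time_s: 20.0
eef_pos: [0.6095, 0.1907, 0.2219]
eef_rot: [3.141, 0.001, -0.003]
ft_force: [-0.5, -0.2, 0.7]
grip_width: 0.701
```

```bash
python3 - <<'E'
from h import *
s=read_state();im=read_camera('wrist');sd=read_camera('side')
print(s['eef_pos'],s['eef_rot'],s['ft_force'],s['time_s'])
print(pose('wrist',s)[1]);save('w13',im,(225,244,325,319),8);np.save('pics/w13s.npy',s,allow_pickle=True)
save('s13',sd)
E
```

```text
[0.60952444 0.1907135  0.22186193] [ 3.14072774e+00  6.93485922e-04 -3.32227529e-03] [-0.45064226 -0.2492955   0.67899734] 20.0
[0.60982939 0.26295288 0.36476565]
```

View pics/w13.png

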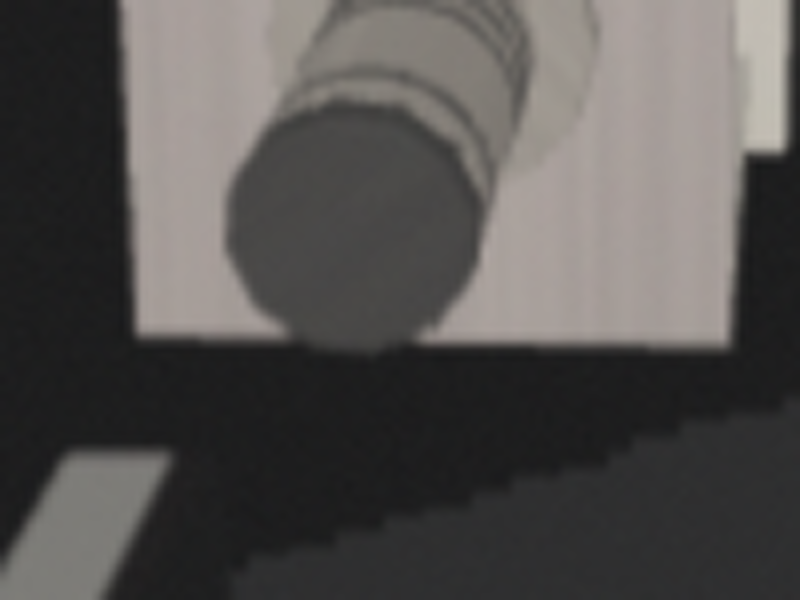

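View pics/s13.png

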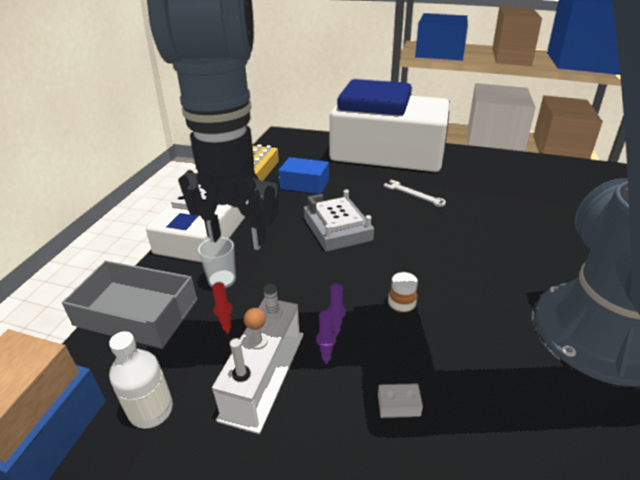

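The cap moved with the rack edge in the picture, so the punch is within about 0.5 mm of its start. Everything else stands as before, and the arm is clear.

```bash
python3 -c "
from cell import hand_in
print(hand_in())"
```

```text
the job is handed in; nothing more can be done
None
```

I took the punch from the rack's end hole, set its nose in the recess by the L-shaped stop, and pressed down in small steps until it tripped. I then put it back in the same hole, opened the gripper, drew the arm clear and handed in at about 20 s of the 67 s allowed.

**Trip:** The plate sank first, then the force rose to about 12 N and fell suddenly to about 6.5 N. I then stopped pressing and lifted. The highest reading was about 12 N, against the 22 N limit. The hammer cannot be seen, so that force drop is the only evidence of the trip. The punch had not slipped in the fingers.

**Last checks:**
- **Punch:** it stands upright with its collar down, at the same height as when I gripped it and within about 0.5 mm of its starting place. I could not see whether the nose has sprung out again, because the rack hides it.
- **Other things:** nothing else looks moved in the side view.

**One disagreement:** the fixed cameras and the wrist camera differed by about 3 mm in y for the recess. I settled it by viewing the held punch and the recess in one wrist picture, which put the tip within about 0.5 mm of the centre.

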